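Hold the winder's cover over its screw holes

ROBOT

A 7-joint arm with a two-finger parallel gripper is mounted at the origin on the work surface. World frame = base frame: x ahead of the robot, y to its left, z up, the work surface at z = 0. Lengths are in m, angles in rad, forces in N, time in s.
With the tool pointing down it reaches from about 0.4 to 0.75 m from the base axis. Payload 19.5 kg.
Tool frame: the origin (TCP) lies between the finger pads; the fingertips stand 22 mm ahead of it and the grasp point (between the pads) lies 3 mm ahead of it (robot.nose_length is the distance from the TCP to the fingertips, in m); y points along the fingers, z is the direction in which the jaws open and shut, and the axes are right-handed (so a half turn about y gives the same grasp; the last joint's range is limited). The gripper opens to 85 mm and grips with 20 to 120 N. Pads are 22 mm wide; open, the fingers measure 114 mm over their backs; the gripper's body (76 mm by 85 mm) begins 54 mm behind the grasp point. The pads swing forward as they close: fully open they stand 13 mm farther back than shut.
Start: joints at [-1.26, 0.707, -0.028, 1.485, 0.022, 0.951, -0.075], TCP at [0.199, 0.54, 0.253] pointing down, gripper open.
Joint ranges: [-2.71, 2.71], [-0.32, 2.16], [-1.57, 1.52], [0, 2.45], [-1.46, 4.6], [0, 2.02], [-2.83, 2.83]. Speed limits (rad/s): [1.89, 1.89, 2.57, 2.57, 3.01, 3.01, 3.01].

INTERFACE

Orientations are given as a unit quaternion [w, x, y, z].
In Python, from plant import monitor, grab_frame, order, robot gives the robot as it stands. The module is installed in compiled form; this text tells all that it offers.
- The arm moves only by the shell command python3 -m pendant 'ROWS'. ROWS is JSON, a list of rows, each a list of 7 numbers: the shift along the tool's x, y, z in mm, then the turn, a rotation vector about the tool's x, y, z in degrees, then the opening, from 0 (shut) to 1 (fully open). In form: [[x, y, z, ax, ay, az, hand], ...]. A call has 1 to 20 rows; each row is the pose to reach, as a shift and turn from the pose commanded when the call began, along the tool's axes at that moment; what a row does not reach only later rows make up. A row lasts 1/12 s, in which the tool goes at most 41.7 mm and 7.16 degrees, less where a joint would pass 70% of its speed; a pose out of reach is approached as far as the arm can. A call with a gripper value outside its range is refused whole. The fingers move at their own pace and stop on an object; the grip force is fixed at half the most. Time passes only in rows, so rows that repeat a pose let the fingers close. It gives the time, the measured TCP pose, the force and the opening at its end, in the units of the state.
- monitor.observe(): the state, without advancing time (a new reading comes with each control period).
- grab_frame(name): name is "scene" or "top"; returns a dict with "color" (420x560x3 uint8, red, green, blue), "camera_matrix" (3x3 intrinsics, pixels), "extrinsics" (4x4, takes a point from camera to world coordinates). Camera axes: x right, y up, looking along -z (the intrinsics and any distortion apply to the point x, -y, -z); pixel columns grow to the right and rows downward; lengths in m; the calibration is good to about 2 mm. A picture is of the moment at which its call begins. There is no depth.
- order.sign_off(): hands the job in, once; it reports no verdict.
The state is a dict: "clock": time; "q": joint angles; "qvel": joint speeds; "tau": joint torques, N m; "tcp_pos": TCP position; "tool_rot": TCP orientation; "contact_force": force on the tool from outside, world axes, zero at the start; "ft_torque": the same for the moment, N m; "gripper_width": finger opening in m.
Only numpy, scipy, OpenCV 4.12 (cv2) and the standard library are available. Lean on these libraries where they do the work, as an engineer would, in place of code of your own. Each camera call takes 0.05 s, during which the arm holds its last target.

TASK

The bobbin winder's drive box needs its cover back on: pick up the cover plate, turn it so that the spindle comes up through its big opening, and hold it level about a centimetre above the gasket with all four screw holes lined up over the threaded holes, so that I can start the screws. Do not bump the box or spindle with the plate, and leave the spools, screw tray and screwdriver where they are. Finish while still holding the cover there, steady and not resting on anything.

Things in the scene. Friction and masses are not known exactly. Their poses are not given: they have to be found in the camera images.
- drive_box: Bobbin-winder drive box, fixed: grey housing 160 x 220 mm (own x, y), 100 mm high to the top of the cork gasket on its rim; open on top, gears inside, a 6.5 mm threaded hole in each corner. An 18 mm spindle stands up out of it, its axis 55 mm to the +y side of the middle. Origin: middle of the footprint, on the bench; z up. Turned up to 0.35 rad, left or right of the robot.
- spindle_top (a point): tip of the spindle, on its axis, 130 mm above the bench (30 mm above the gasket), box +y end
- cover: The box's cover, loose, flat on the bench, 0.3-0.5 kg: aluminium plate 160 x 220 x 4 mm (own x, y, z), a 14 mm screw hole in each corner (66 mm in x, 96 mm in y from the middle, like the threaded holes), a 34 mm spindle opening 55 mm to +y of the middle, a black bow handle. Origin: middle of its underside; z up. Fits with its axes along the box's. Turned up to 1 rad.
- handle (a point): middle of the handle's grip bar, 35 mm above the plate's underside. The bar is 104 mm long along the cover's x, 12 mm wide (cover y) and 10 mm tall; 80 mm clear between its two feet, 26 mm clear under it. The cover balances about here. Pinch the bar from above across its 12 mm width.
- opening (a point): centre of the 34 mm spindle opening, on the plate's underside
- hole_a (a point): centre of the cover's -x, +y corner screw hole (14 mm), on the plate's underside; belongs over thread_a; axes as the cover's
- hole_b (a point): centre of the cover's +x, +y corner screw hole (14 mm), on the plate's underside; belongs over thread_b; axes as the cover's
- hole_c (a point): centre of the cover's +x, -y corner screw hole (14 mm), on the plate's underside; belongs over thread_c; axes as the cover's
- hole_d (a point): centre of the cover's -x, -y corner screw hole (14 mm), on the plate's underside; belongs over thread_d; axes as the cover's
- thread_a (a point): mouth of the box's -x, +y corner threaded hole, at gasket-top height (100 mm above the bench); axes as the box's
- thread_b (a point): mouth of the box's +x, +y corner threaded hole, at gasket-top height (100 mm above the bench); axes as the box's
- thread_c (a point): mouth of the box's +x, -y corner threaded hole, at gasket-top height (100 mm above the bench); axes as the box's
- thread_d (a point): mouth of the box's -x, -y corner threaded hole, at gasket-top height (100 mm above the bench); axes as the box's
- spool_left: bystander: upright spool of copper wire, 110 mm diameter, 145 mm high, 2.6 kg, out to the left; origin at the middle of its underside
- spool_right: bystander: the same kind of spool, out to the right
- screw_tray: bystander: grey tray 110 x 75 x 22 mm holding the cover screws, at the far side; origin under its middle
- driver: bystander: screwdriver, 170 mm long, lying at the far side; its long side along its own x

How it is judged:
By the outcome, as a careful person would: the job done as asked, in the order asked, and still so for the second after the job is handed in, while the arm keeps its last pose, push and grip.
It also fails if it takes over 35 s, if anything falls off the work surface, if the arm or the gripper's body presses on something with over 40 N, if the wrist force passes 120 N, or if a joint passes its speed limit or range.

## Working session

There is one attempt and no reset: what is moved stays moved. The work goes in short steps, Python scripts to look and compute and a shell command to move; the robot and the scene stay as the last step left them, time stands still between calls to the robot, and variables do not carry over. Pictures are saved under pics/ and viewed, and the job is handed in when it is done.

```bash
mkdir -p pics
python3 - <<'E'
from plant import monitor, grab_frame
import cv2
s=monitor.observe();print({k:s[k] for k in ('clock','tcp_pos','tool_rot','gripper_width','contact_force')})
for n in ('scene','top'):
    f=grab_frame(n);cv2.imwrite(f'pics/{n}0.png',f['color'][:,:,::-1]);print(f.keys(),f['camera_matrix'],f['extrinsics'])
E
```

```text
{'clock': 0.0, 'tcp_pos': array([0.19861409, 0.53935342, 0.25281757]), 'tool_rot': array([-0.69573846,  0.69652623, -0.12414293,  0.12404731]), 'gripper_width': 0.08521987552286854, 'contact_force': array([ 0.17911871, -0.19547113,  0.18188664])}
dict_keys(['color', 'camera_matrix', 'extrinsics']) [[430.5829218    0.         287.87138901]
 [  0.         430.5829218  206.42423388]
 [  0.           0.           1.        ]] [[ 0.51151017 -0.70350859  0.49338931  1.25655849]
 [ 0.85923113  0.42470906 -0.28520884 -0.3948734 ]
 [-0.00890005  0.56982268  0.82171948  1.22996871]
 [ 0.          0.          0.          1.        ]]
dict_keys(['color', 'camera_matrix', 'extrinsics']) [[497.69472765   0.         278.94227514]
 [  0.         497.69472765 202.40677029]
 [  0.           0.           1.        ]] [[-2.84309999e-02  9.94628566e-01 -9.95273550e-02  4.26542679e-01]
 [-9.99595279e-01 -2.83870736e-02  1.85777047e-03 -2.69105372e-04]
 [-9.77498780e-04  9.95398925e-02  9.95033092e-01  1.45870500e+00]
 [ 0.00000000e+00  0.00000000e+00  0.00000000e+00  1.00000000e+00]]
```

View pics/scene0.png

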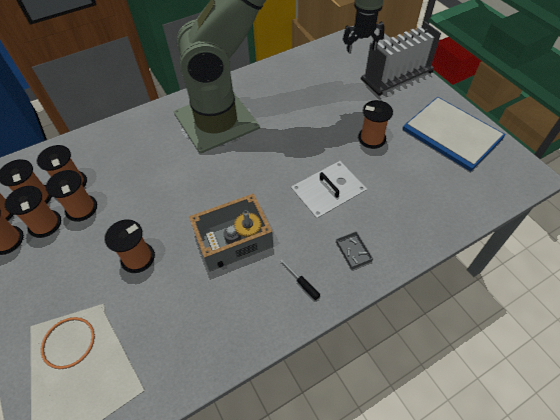

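View pics/top0.png

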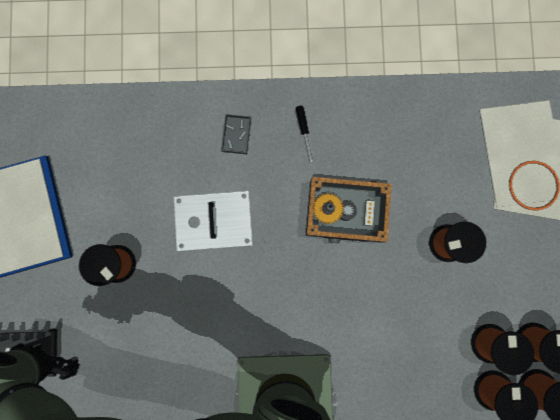

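The top view shows the cover at about (213,220), with its opening at (194,222). The box is at about (348,208), with its spindle near (327,207). Next I'll enlarge both and measure them.

```bash
cat > h.py <<'E'
import numpy as np,cv2
from plant import monitor, grab_frame
def ray(f,uv):
    K,E=f['camera_matrix'],f['extrinsics']
    d=np.linalg.inv(K)@np.array([uv[0],uv[1],1.]); d=E[:3,:3]@(d*[1,-1,-1]); return E[:3,3],d
def onz(f,uv,z):
    c,d=ray(f,uv); return c+d*(z-c[2])/d[2]
def proj(f,p):
    E=f['extrinsics'];c=E[:3,:3].T@(np.asarray(p)-E[:3,3]);c=c*[1,-1,-1];q=f['camera_matrix']@c;return q[:2]/q[2]
def crop(f,x,y,w,h,s,name):
    cv2.imwrite(name,cv2.resize(f['color'][y:y+h,x:x+w,::-1],None,fx=s,fy=s,interpolation=cv2.INTER_CUBIC))
E
python3 - <<'E'
from h import *
f=grab_frame('top');g=grab_frame('scene')
crop(f,165,180,95,75,8,'pics/t_cov.png');crop(f,297,168,100,80,8,'pics/t_box.png')
crop(g,185,185,95,95,6,'pics/s_box.png')
# plate mask
def plate(f,box):
    im=f['color'].astype(int);m=((im.min(2)>165)).astype(np.uint8);k=np.zeros_like(m);x,y,w,h=box;k[y:y+h,x:x+w]=m[y:y+h,x:x+w]
    c=max(cv2.findContours(k,cv2.RETR_EXTERNAL,cv2.CHAIN_APPROX_NONE)[0],key=cv2.contourArea)
    return k,c
for F,b in((f,(165,180,95,80)),(g,(285,155,90,65))):
    k,c=plate(F,b)
    P=np.array([onz(F,p[0],.004)[:2] for p in c]).astype(np.float32)
    print('plate',cv2.minAreaRect(P*1000))
# cork gasket
def cork(f,box):
    hsv=cv2.cvtColor(f['color'],cv2.COLOR_RGB2HSV);m=cv2.inRange(hsv,(5,80,60),(22,220,255));k=np.zeros_like(m);x,y,w,h=box;k[y:y+h,x:x+w]=m[y:y+h,x:x+w]
    c=max(cv2.findContours(k,cv2.RETR_EXTERNAL,cv2.CHAIN_APPROX_NONE)[0],key=cv2.contourArea);return c
for F,b in((f,(297,168,100,80)),(g,(185,185,95,95))):
    c=cork(F,b);P=np.array([onz(F,p[0],.1)[:2] for p in c]).astype(np.float32)
    print('box',cv2.minAreaRect(P*1000),cv2.contourArea(c))
E
```

```text
plate ((524.781982421875, 192.78607177734375), (158.85165405273438, 220.42819213867188), 2.735344409942627)
plate ((523.8064575195312, 197.2886962890625), (157.2454833984375, 218.39639282226562), 2.712672472000122)
box ((539.7205810546875, -193.76571655273438), (221.32969665527344, 161.8595733642578), 83.13799285888672) 4594.0
box ((540.3814697265625, -191.1199951171875), (219.68814086914062, 160.8354034423828), 83.14981079101562) 2978.5
```

View pics/t_cov.png

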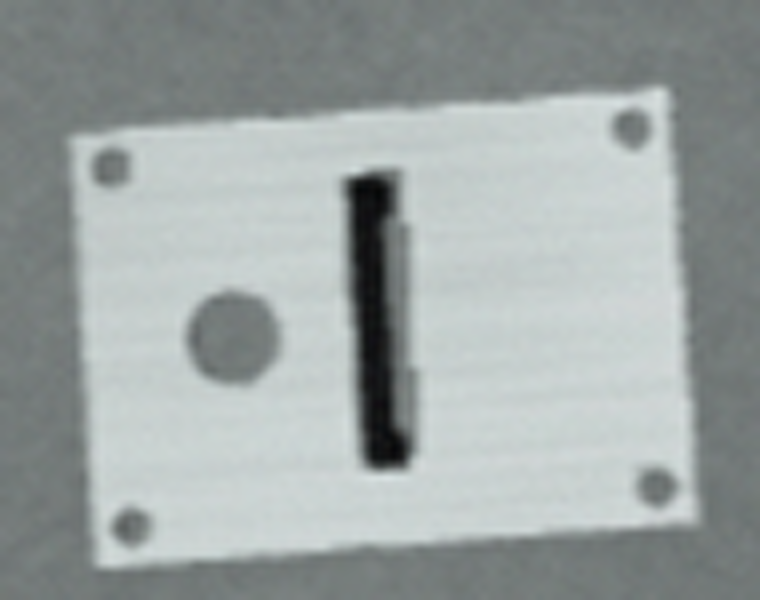

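View pics/t_box.png

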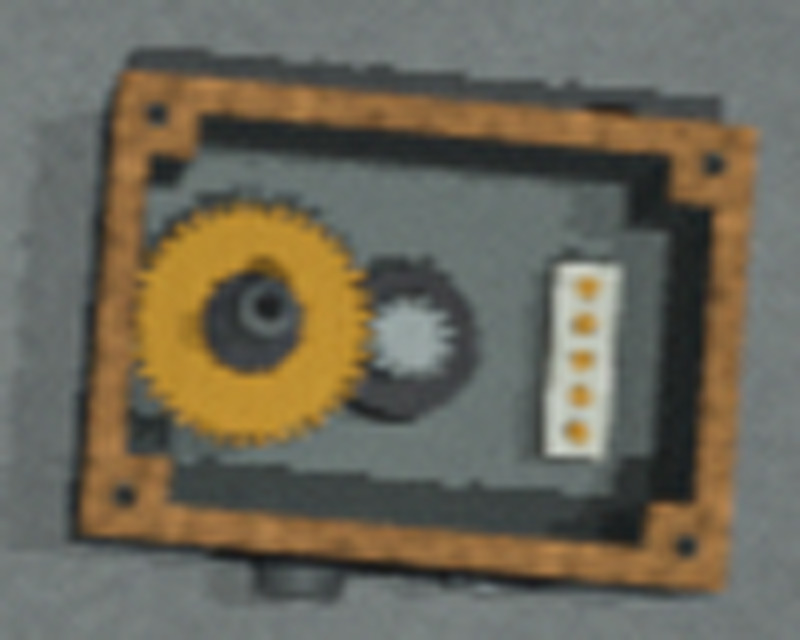

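View pics/s_box.png

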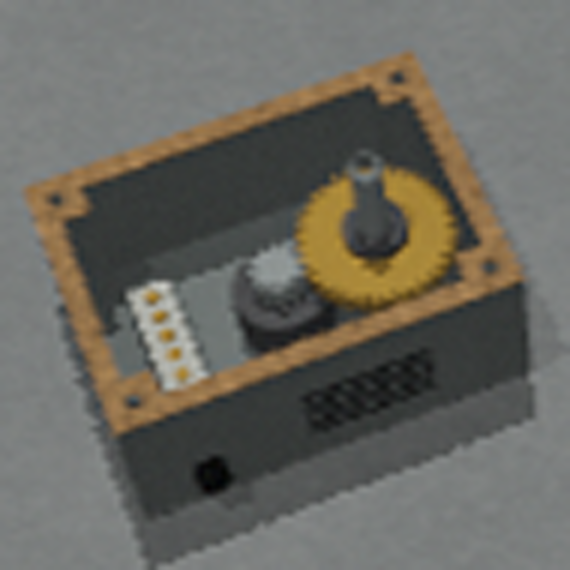

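```bash
cat >> h.py <<'E'
from scipy.spatial.transform import Rotation as R
def tool():
    s=monitor.observe();q=s['tool_rot'];return np.array(s['tcp_pos']),R.from_quat([q[1],q[2],q[3],q[0]]),s
def target_R(yaw,sgn):
    z=sgn*np.array([-np.sin(yaw),np.cos(yaw),0]);y=np.array([0,0,-1.]);x=np.cross(y,z);return R.from_matrix(np.c_[x,y,z])
def delta(p,Rt):
    p0,R0,_=tool();return np.round(R0.inv().apply(np.array(p)-p0)*1000,1),np.round((R0.inv()*Rt).as_rotvec(degrees=True),2)
E
python3 - <<'E'
from h import *
f=grab_frame('top');g=grab_frame('scene')
p,R0,s=tool();print(p,R0.as_matrix().round(3),s['q'])
for sg in(1,-1):print(sg,delta([.524,.195,.15],target_R(np.radians(2.73),sg)))
print('spoolL',onz(f,(100,264),.145),'spoolR',onz(f,(466,242),.145))
im=f['color'].astype(int);m=(im.max(2)<45).astype(np.uint8);k=np.zeros_like(m);k[190:250,180:248]=m[190:250,180:248]
c=max(cv2.findContours(k,0,1)[0],key=cv2.contourArea)
P=np.array([onz(f,q[0],.04)[:2] for q in c],np.float32)*1000;print('bar',cv2.minAreaRect(P))
im=g['color'].astype(int);m=(im.max(2)<45).astype(np.uint8);k=np.zeros_like(m);k[165:205,305:350]=m[165:205,305:350]
c=max(cv2.findContours(k,0,1)[0],key=cv2.contourArea)
P=np.array([onz(g,q[0],.04)[:2] for q in c],np.float32)*1000;print('bar s',cv2.minAreaRect(P))
E
```

```text
[0.1986586  0.53950579 0.25314431] [[ 0.938 -0.     0.346]
 [-0.346 -0.     0.938]
 [ 0.    -1.    -0.   ]] [-1.25966858  0.70667144 -0.02761724  1.48470618  0.02200607  0.95089535
 -0.07549157]
1 (array([ 424.3,  103.2, -210.8]), array([ 2.000e-02, -2.295e+01, -0.000e+00]))
-1 (array([ 424.3,  103.2, -210.8]), array([1.0000e-02, 1.5705e+02, 3.0000e-02]))
spoolL [0.40913604 0.47074946 0.145     ] spoolR [ 0.439264   -0.49166588  0.145     ]
bar ((524.9512939453125, 191.12684631347656), (100.44493865966797, 11.818225860595703), 1.0258653163909912)
bar s ((536.1025390625, 188.189453125), (114.29010772705078, 23.89628791809082), 2.1387546062469482)
```

```bash
python3 -m pendant '[[106,10,-53,0,-6,0,1],[212,25,-106,0,-12,0,1],[318,40,-159,0,-18,0,1],[424,60,-211,0,-23,0,1],[424,100,-211,0,-23,0,1],[424,100,-211,0,-23,0,1],[424,100,-211,0,-23,0,1],[424,100,-211,0,-23,0,1],[424,100,-211,0,-23,0,1],[424,100,-211,0,-23,0,1],[424,100,-211,0,-23,0,1],[424,100,-211,0,-23,0,1],[424,100,-211,0,-23,0,1],[424,100,-211,0,-23,0,1],[424,100,-211,0,-23,0,1],[424,100,-211,0,-23,0,1]]'
python3 - <<'E'
from h import *
f=grab_frame('top');g=grab_frame('scene')
p,R0,s=tool();print(p,s['q'],s['clock'],s['contact_force'])
print(delta([.5245,.193,.038],target_R(np.radians(2.73),1)))
crop(f,150,160,130,100,6,'pics/t1.png');crop(g,270,110,130,100,6,'pics/s1.png')
E
```

```text
clock: 1.63
tcp_pos: [0.5231, 0.1961, 0.1536]
tool_rot: [0.707, -0.707, -0.018, 0.018]
contact_force: [0.3, 0.1, -0.1]
gripper_width: 0.0854
[0.52321674 0.1959502  0.1535851 ] [-0.30274107  0.82086568 -0.21784322  1.66003506  0.25150871  0.68799649
  0.97246567] 1.7333 [-0.09482805 -1.12876013 -0.22378353]
(array([  1.1, 115.6,  -3. ]), array([-0.01,  0.14,  0.01]))
```

View pics/s1.png

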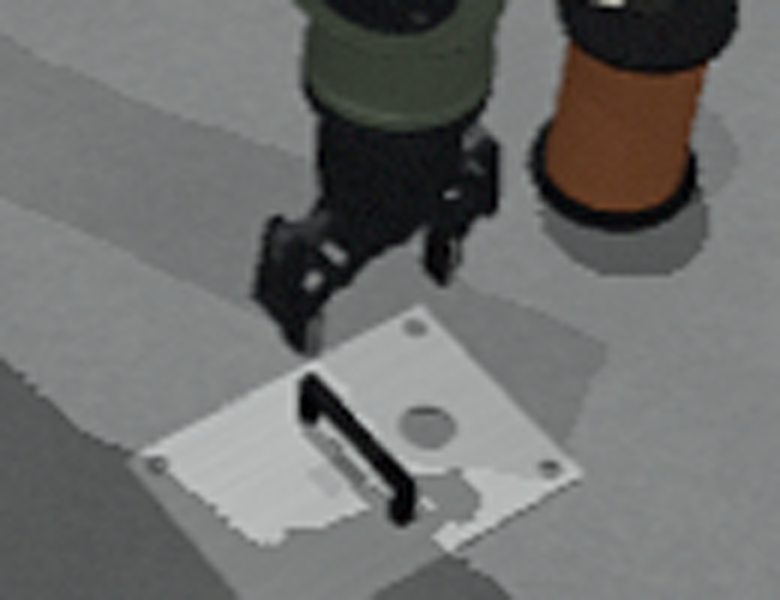

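View pics/t1.png

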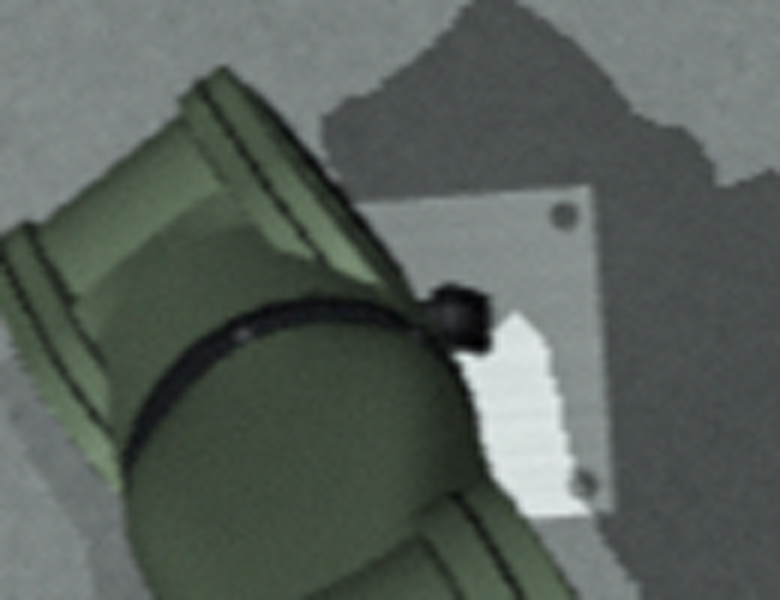

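The scene view shows the open jaws above and straddling the bar, the nearer finger at crop (310,345). I'll go down and close.

```bash
python3 -m pendant '[[1,30,-3,0,0,0,1],[1,60,-3,0,0,0,1],[1,85,-3,0,0,0,1],[1,100,-3,0,0,0,1],[1,108,-3,0,0,0,1],[1,115,-3,0,0,0,1],[1,115,-3,0,0,0,1],[1,115,-3,0,0,0,1],[1,115,-3,0,0,0,0.6],[1,115,-3,0,0,0,0.4],[1,115,-3,0,0,0,0.2],[1,115,-3,0,0,0,0],[1,115,-3,0,0,0,0],[1,115,-3,0,0,0,0],[1,115,-3,0,0,0,0],[1,115,-3,0,0,0,0],[1,115,-3,0,0,0,0],[1,115,-3,0,0,0,0]]'
python3 - <<'E'
from h import *
g=grab_frame('scene')
p,R0,s=tool();print(p,s['q'],s['clock'],s['contact_force'],s['ft_torque'],s['gripper_width'])
crop(g,270,130,130,100,6,'pics/s2.png')
E
```

```text
clock: 3.23
tcp_pos: [0.5249, 0.1924, 0.0386]
tool_rot: [0.707, -0.707, -0.017, 0.017]
contact_force: [-0.8, 1.4, 6.7]
gripper_width: 0.0105
[0.52489306 0.1924487  0.03864566] [-0.32957417  1.00872954 -0.15319646  1.71422945  0.30635107  0.44144495
  0.92944967] 3.2833 [-1.23581966  2.18311221  6.64500695] [ 0.35136413  0.18439336 -0.02004407] 0.010533571113354945
```

View pics/s2.png

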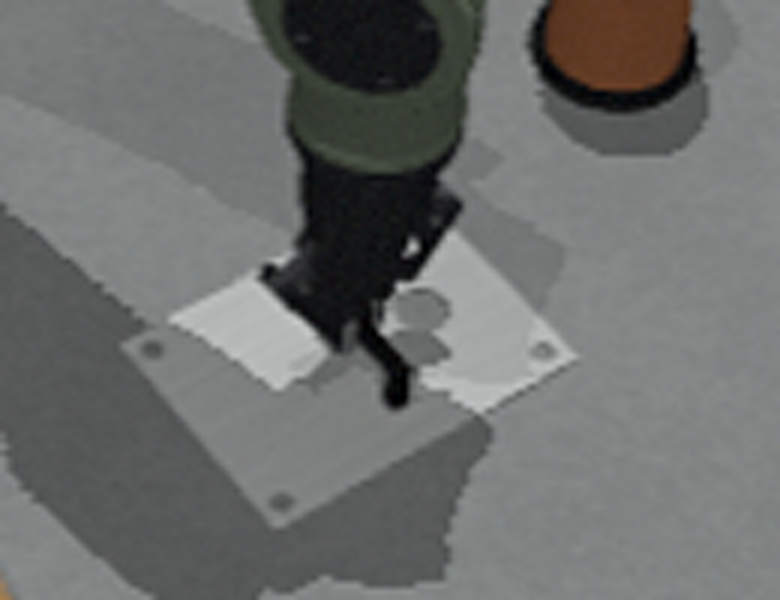

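The jaws are on the bar, 10.5 mm apart. Now I'll lift.

```bash
python3 -m pendant '[[0,-5,0,0,0,0,0],[0,-15,0,0,0,0,0],[0,-35,0,0,0,0,0],[0,-60,0,0,0,0,0],[0,-85,0,0,0,0,0],[0,-110,0,0,0,0,0],[0,-135,0,0,0,0,0],[0,-155,0,0,0,0,0],[0,-168,0,0,0,0,0],[0,-173,0,0,0,0,0],[0,-173,0,0,0,0,0],[0,-173,0,0,0,0,0],[0,-173,0,0,0,0,0],[0,-173,0,0,0,0,0]]'
python3 - <<'E'
from h import *
g=grab_frame('scene');f=grab_frame('top')
p,R0,s=tool();print(p,s['q'],s['clock'],s['contact_force'],s['ft_torque'],s['gripper_width'])
crop(g,250,70,190,140,4,'pics/s3.png');crop(f,130,150,150,115,5,'pics/t3.png')
print(delta([.54,-.1925,p[2]],target_R(np.radians(-6.86),1)))
E
```

```text
clock: 4.45
tcp_pos: [0.5245, 0.192, 0.2105]
tool_rot: [-0.707, 0.707, 0.017, -0.018]
contact_force: [0.3, -0.9, -4.4]
gripper_width: 0.0106
[0.52459524 0.19202609 0.21069561] [-0.28054161  0.74129423 -0.24607916  1.59913073  0.22477978  0.83017436
  1.00250828] 4.55 [ 0.64805081  0.14475659 -4.50317367] [ 0.03290347 -0.01502803 -0.01594048] 0.010629228534241456
(array([-3.300e+00,  2.000e-01, -3.848e+02]), array([ 0.03,  9.65, -0.05]))
```

View pics/s3.png

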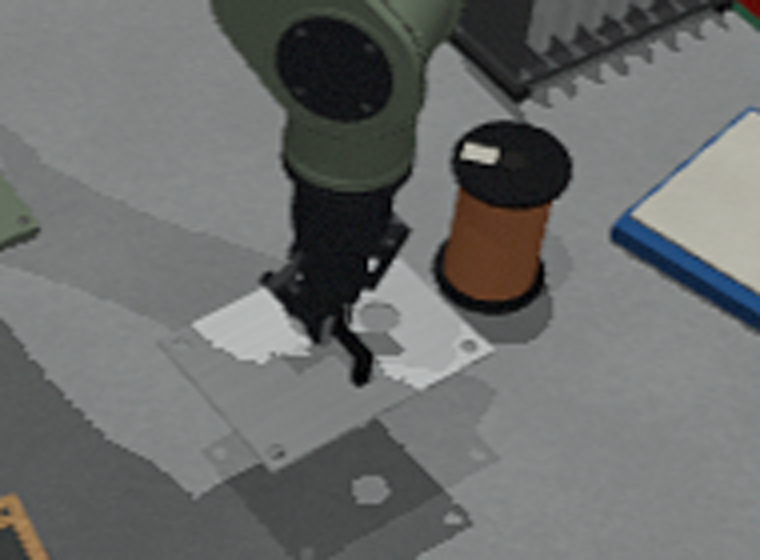

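View pics/t3.png

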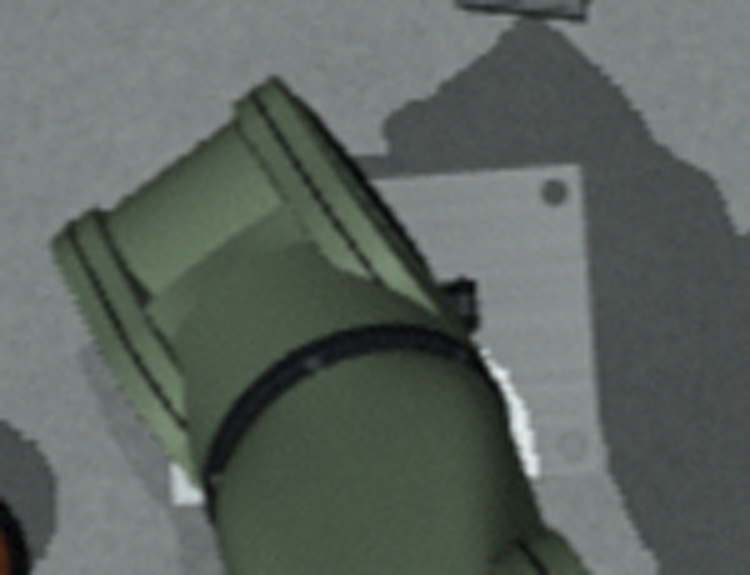

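Both views show the plate held and hanging level. Its underside is at about 0.172 m, which clears the 0.13 m spindle tip, so I'll carry it across and turn it on the way.

```bash
python3 -m pendant '[[0,0,-6,0,0,0,0],[0,0,-20,0,0,0,0],[0,0,-42,0,1,0,0],[0,0,-70,0,2,0,0],[0,0,-100,0,3,0,0],[-1,0,-130,0,4,0,0],[-1,0,-160,0,5,0,0],[-2,0,-190,0,6,0,0],[-2,0,-220,0,7,0,0],[-2,0,-250,0,8,0,0],[-3,0,-280,0,9,0,0],[-3,0,-310,0,9.6,0,0],[-3,0,-338,0,9.6,0,0],[-3,0,-360,0,9.6,0,0],[-3,0,-376,0,9.6,0,0],[-3,0,-383,0,9.6,0,0],[-3,0,-385,0,9.6,0,0],[-3,0,-385,0,9.6,0,0],[-3,0,-385,0,9.6,0,0],[-3,0,-385,0,9.6,0,0]]'
python3 - <<'E'
from h import *
g=grab_frame('scene');f=grab_frame('top')
p,R0,s=tool();print(p,s['q'],s['clock'],s['contact_force'],s['ft_torque'],s['gripper_width'])
crop(g,170,120,130,130,4.5,'pics/s4.png');crop(f,290,150,130,110,5.5,'pics/t4.png')
print(delta([.54,-.1925,p[2]],target_R(np.radians(-6.86),1)))
E
```

```text
clock: 6.22
tcp_pos: [0.5407, -0.1914, 0.2114]
tool_rot: [0.706, -0.706, 0.041, -0.042]
contact_force: [-0.0, -0.3, -3.5]
gripper_width: 0.0106
[ 0.54063081 -0.19177899  0.21142391] [ 0.42414072  0.76307823 -0.27528017  1.54267787  0.24815998  0.87028672
  1.51384581] 6.3167 [ 0.87139829 -0.20919834 -5.08920739] [-0.01348285 -0.03353472  0.02106489] 0.010858298052699817
(array([-0.5, -0. , -0.8]), array([-0.  ,  0.11,  0.  ]))
```

View pics/s4.png

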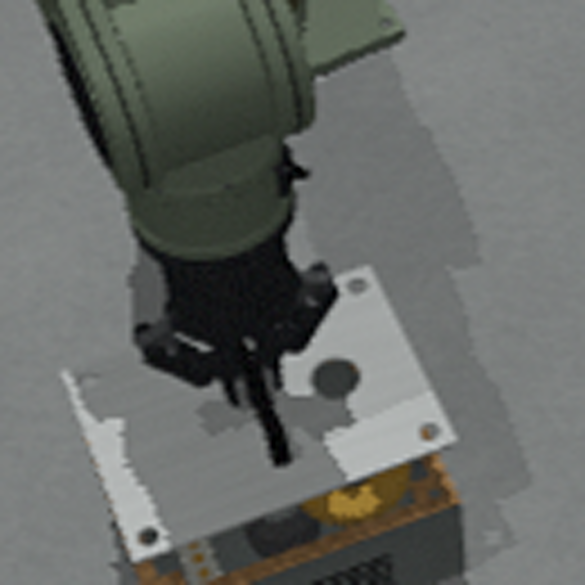

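View pics/t4.png

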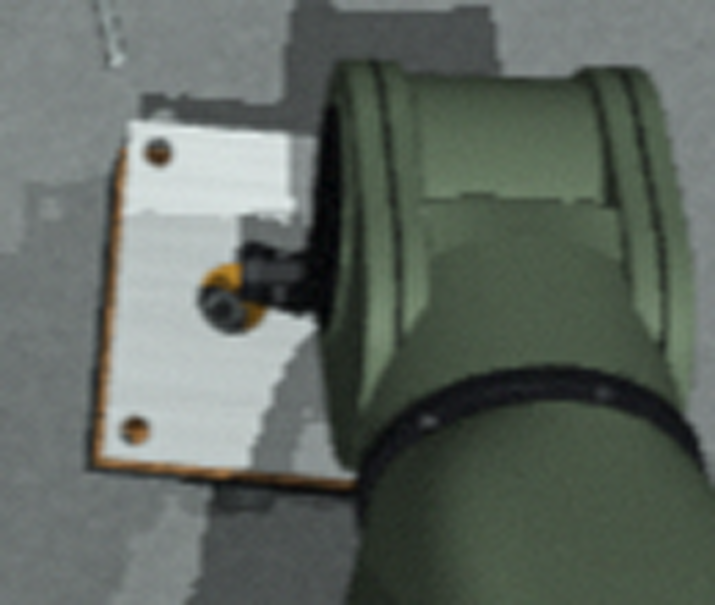

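The plate is over the box. The top view shows hole b at crop (158,152), hole a at (135,430), and the spindle seen through the opening at (230,305). Now to measure where the plate is relative to the box.

```bash
cat >> h.py <<'E'
def cen(f,uv,r=5):
    g=cv2.cvtColor(f['color'],cv2.COLOR_RGB2GRAY).astype(float);u,v=np.array(uv,float)
    for _ in range(6):
        ys,xs=np.mgrid[int(round(v))-r:int(round(v))+r+1,int(round(u))-r:int(round(u))+r+1]
        w=g[ys,xs]; ref=np.percentile(w,70); d=np.hypot(xs-u,ys-v)
        w=np.clip(ref*0.9-w,0,None)*(d<=r); 
        u,v=(w*xs).sum()/w.sum(),(w*ys).sum()/w.sum()
    return np.array([u,v])
def tri(f,a,g,b):
    c1,d1=ray(f,a);c2,d2=ray(g,b);s=np.linalg.lstsq(np.c_[d1,-d2],c2-c1,rcond=None)[0]
    A,B=c1+s[0]*d1,c2+s[1]*d2;return (A+B)/2,np.linalg.norm(A-B)
LOC=dict(a=(-.066,.096),b=(.066,.096),c=(.066,-.096),d=(-.066,-.096),o=(0,.055))
BOX=dict(top=(.5397,-.1938),scene=(.5404,-.1911));YAW=np.radians(-6.86)
def bx(cam,n):
    c,s=np.cos(YAW),np.sin(YAW);l=LOC[n];return np.array([BOX[cam][0]+c*l[0]-s*l[1],BOX[cam][1]+s*l[0]+c*l[1]])
def inbox(v): 
    c,s=np.cos(YAW),np.sin(YAW);return np.array([c*v[0]+s*v[1],-s*v[0]+c*v[1]])
E
python3 - <<'E'
from h import *
g=grab_frame('scene');f=grab_frame('top')
T={n:cen(f,(290+x/5.5,150+y/5.5)) for n,x,y in(('b',158,152),('a',135,430))}
S={n:cen(g,(170+x/4.5,120+y/4.5)) for n,x,y in(('a',357,286),('b',430,432),('c',148,537),('o',335,378))}
print(T,S)
for n in 'ab':print(n,tri(f,T[n],g,S[n]))
z=.1745
for cam,F,D in(('top',f,T),('scene',g,S)):
    for n in D:
        p=onz(F,D[n],z)[:2];print(cam,n,p.round(4),'off box frame mm',(inbox(p-bx(cam,n))*1000).round(1))
# threads check, unoccluded originals not available; spindle in top
E
```

```text
{'b': array([318.43706746, 177.33133902]), 'a': array([314.15582692, 227.59145208])} {'a': array([249.06735299, 179.40333275]), 'b': array([264.86675766, 222.9095577 ]), 'c': array([205.704915  , 244.50628234]), 'o': array([244.08149815, 203.79356213])}
a (array([ 0.48702774, -0.08811445,  0.19606004]), np.float64(0.004348169673103512))
b (array([ 0.62207267, -0.10905474,  0.14720731]), np.float64(0.0014210815717747634))
top b [ 0.6177 -0.1074] off box frame mm [ 1.1 -0.9]
top a [ 0.4871 -0.0916] off box frame mm [ 1.6 -0.8]
scene a [ 0.472  -0.0797] off box frame mm [-15.2   6.4]
scene b [ 0.6384 -0.1156] off box frame mm [22.3 -9.4]
scene c [ 0.6154 -0.2934] off box frame mm [20.6  3.4]
scene o [ 0.5467 -0.1361] off box frame mm [-0.3  0.4]
```

The top view says the offset is only 1–2 mm. In the scene view the hole centroids drifted onto the dark background beyond the plate edge, so I'll redo those with a tighter window.

Run:
```python
from h import *
g=grab_frame('scene');f=grab_frame('top')
T={n:cen(f,(290+x/5.5,150+y/5.5),r) for n,x,y,r in(('b',158,152,4),('a',135,430,4))}
S={n:cen(g,(170+x/4.5-.4,120+y/4.5-.4),r) for n,x,y,r in(('a',357,286,2.99),('b',430,432,2.99),('c',148,537,2.99),('o',335,378,6))} if 0 else {}
gr=cv2.cvtColor(g['color'],cv2.COLOR_RGB2GRAY).astype(float)
for n,x,y in(('a',357,286),('b',430,432),('c',148,537),('o',335,378)):
    u,v=170+x/4.5-.4,120+y/4.5-.4; r=6 if n=='o' else 3
    for _ in range(4):
        ys,xs=np.mgrid[int(v)-8:int(v)+9,int(u)-8:int(u)+9];d=np.hypot(xs-u,(ys-v)*1.3)
        w=gr[ys,xs];ref=np.median(w[(d>r)&(d<r+1.3)]);w=np.clip(ref-w-8,0,None)*(d<=r+.5)
        u,v=(w*xs).sum()/w.sum(),(w*ys).sum()/w.sum()
    S[n]=np.array([u,v])
print(T,S)
for n in 'ab':print(n,tri(f,T[n],g,S[n]))
z=.1745
for cam,F,D in(('top',f,T),('scene',g,S)):
    for n in D:
        p=onz(F,D[n],z)[:2];print(cam,n,p.round(4),'off box frame mm',(inbox(p-bx(cam,n))*1000).round(1))
```

```text
{'b': array([318.51159129, 177.31344589]), 'a': array([314.23044059, 227.57116155])} {'a': array([248.65654952, 183.19648562]), 'b': array([264.66561514, 215.59516299]), 'c': array([202.23941068, 238.84714549]), 'o': array([243.86622147, 203.86313936])}
a (array([ 0.48748192, -0.09033242,  0.17922994]), np.float64(0.0025238944993856757))
b (array([ 0.61769144, -0.10608477,  0.17864664]), np.float64(0.0026209213074802644))
top b [ 0.6177 -0.1076] off box frame mm [ 1.2 -1.1]
top a [ 0.4872 -0.0918] off box frame mm [ 1.7 -1. ]
scene a [ 0.4846 -0.0878] off box frame mm [-1.7 -0.1]
scene b [ 0.6157 -0.1038] off box frame mm [-1.6 -0.3]
scene c [ 0.5934 -0.2941] off box frame mm [-1.1  0. ]
scene o [ 0.5466 -0.1367] off box frame mm [-0.4 -0.3]
```

Both views now agree that the plate is level and aligned within about 2 mm, against 8 mm of clearance around the spindle. I'll lower it gently.

```bash
python3 -m pendant '[[-0.5,4,0.5,0,0,0,0],[-0.5,10,0.5,0,0,0,0],[-0.5,17,0.5,0,0,0,0],[-0.5,24,0.5,0,0,0,0],[-0.5,31,0.5,0,0,0,0],[-0.5,38,0.5,0,0,0,0],[-0.5,45,0.5,0,0,0,0],[-0.5,51,0.5,0,0,0,0],[-0.5,56,0.5,0,0,0,0],[-0.5,59,0.5,0,0,0,0],[-0.5,60,0.5,0,0,0,0],[-0.5,60,0.5,0,0,0,0],[-0.5,60,0.5,0,0,0,0],[-0.5,60,0.5,0,0,0,0],[-0.5,60,0.5,0,0,0,0]]'
python3 - <<'E'
from h import *
g=grab_frame('scene');f=grab_frame('top')
p,R0,s=tool();print(p,R0.as_matrix().round(4),s['clock'],s['contact_force'],s['ft_torque'],s['gripper_width'])
crop(g,170,150,120,120,4.9,'pics/s5.png');crop(f,295,160,110,95,6.2,'pics/t5.png')
E
```

```text
clock: 7.77
tcp_pos: [0.5402, -0.1921, 0.1516]
tool_rot: [-0.706, 0.706, -0.042, 0.042]
contact_force: [-0.3, 0.6, -3.9]
gripper_width: 0.0105
[ 0.54010033 -0.19205569  0.15150269] [[ 9.929e-01  2.000e-04  1.186e-01]
 [-1.186e-01 -2.000e-04  9.929e-01]
 [ 2.000e-04 -1.000e+00 -2.000e-04]] 7.8667 [-4.15225821e-04 -5.70284327e-01 -4.15278942e+00] [-0.02961442 -0.00708338  0.01583444] 0.010787704029189896
```

View pics/s5.png

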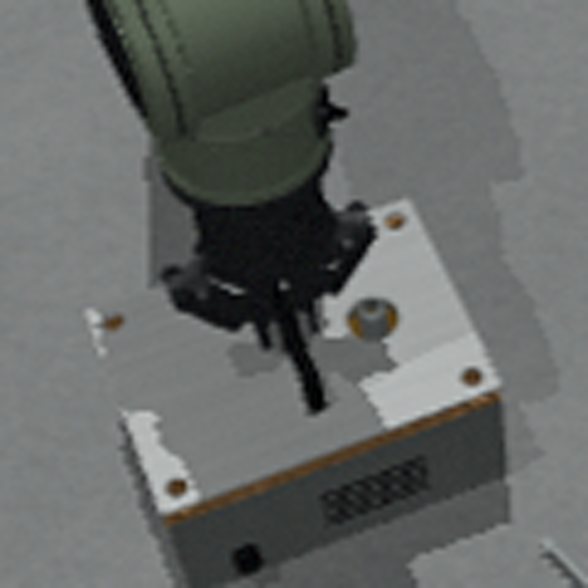

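View pics/t5.png

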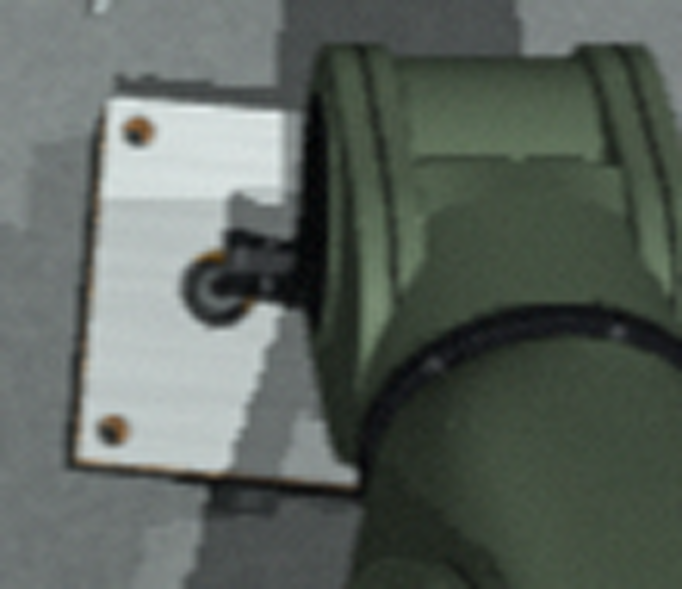

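The spindle tip shows inside the opening in both views (scene crop (373,318)) with no contact. All four holes are visible in the scene view: a (395,220), b (472,377), c (177,487) and d (115,321). I'll measure them precisely.

```bash
cat >> h.py <<'E'
def hole(F,u,v,r,k=1.):
    ch=F['color'][:,:,2].astype(float)  # blue: low for cork & dark
    for _ in range(6):
        ys,xs=np.mgrid[int(v)-8:int(v)+9,int(u)-8:int(u)+9];d=np.hypot(xs-u,(ys-v)*k)
        w=ch[ys,xs];ref=np.median(w[(d>r)&(d<r+1.3)]);w=np.clip(ref-w-8,0,None)*(d<=r+.5)
        u,v=(w*xs).sum()/w.sum(),(w*ys).sum()/w.sum()
    return np.array([u,v])
E
cat > meas.py <<'E'
from h import *
g=grab_frame('scene');f=grab_frame('top')
T={n:hole(f,295+x/6.2-.4,160+y/6.2-.4,3.2) for n,x,y in(('b',138,130),('a',113,430))}
S={n:hole(g,170+x/4.9-.4,150+y/4.9-.4,6 if n=='o' else 2.8,1.3) for n,x,y in(('a',395,220),('b',472,377),('c',177,487),('d',115,321),('o',373,318))}
print({k:v.round(1) for k,v in {**S}.items()})
for n in 'ab':print(n,tri(f,T[n],g,S[n]))
for z in(.116,.118):
  for cam,F,D in(('top',f,T),('scene',g,S)):
    for n in D:
        p=onz(F,D[n],z)[:2];print(z,cam,n,'off mm',(inbox(p-bx(cam,n))*1000).round(1))
# plate far edge (+x side) bottom vs cork: predicted px of thread & gasket edge
E
python3 meas.py
```

```text
{'a': array([250.2, 194.7]), 'b': array([265.9, 226.5]), 'c': array([205.6, 249. ]), 'd': array([192.7, 215.4]), 'o': array([245.5, 214.9])}
a (array([ 0.48667699, -0.09036908,  0.1180335 ]), np.float64(0.0030880415163448897))
b (array([ 0.61754218, -0.10591746,  0.11820585]), np.float64(0.0033163329801404492))
0.116 top b off mm [ 0.6 -1.2]
0.116 top a off mm [ 0.6 -1.2]
0.116 scene a off mm [-0.3 -0.6]
0.116 scene b off mm [-0.4 -0.2]
0.116 scene c off mm [-0.7 -0.2]
0.116 scene d off mm [ 0.7 -0.4]
0.116 scene o off mm [ 0.5 -0.8]
0.118 top b off mm [ 0.3 -1. ]
0.118 top a off mm [ 0.5 -1.1]
0.118 scene a off mm [ 1.1 -0.9]
0.118 scene b off mm [ 0.8 -0.6]
0.118 scene c off mm [ 0.5 -0.2]
0.118 scene d off mm [ 2.1 -0.5]
0.118 scene o off mm [ 1.8 -1.1]
```

Everything is within about 1.5 mm. The underside is about 14 mm above the gasket, so I'll go down 4 mm with a small trim.

```bash
python3 -m pendant '[[-0.2,1,0.4,0,0,0,0],[-0.4,2,0.7,0,0,0,0],[-0.4,3,0.7,0,0,0,0],[-0.4,4,0.7,0,0,0,0],[-0.4,4,0.7,0,0,0,0],[-0.4,4,0.7,0,0,0,0],[-0.4,4,0.7,0,0,0,0],[-0.4,4,0.7,0,0,0,0],[-0.4,4,0.7,0,0,0,0],[-0.4,4,0.7,0,0,0,0]]'
sed -i 's/(.116,.118)/(.1145,)/' meas.py; python3 meas.py
python3 - <<'E'
from h import *
g=grab_frame('scene');f=grab_frame('top')
p,R0,s=tool();print(p,R0.as_matrix().round(4)[2],s['clock'],s['contact_force'],s['ft_torque'],s['gripper_width'],abs(s['qvel']).max())
im=cv2.hconcat([cv2.resize(g['color'][180:270,170:290],(400,300),interpolation=2),cv2.resize(f['color'][165:255,295:415],(400,300),interpolation=2)])
cv2.imwrite('pics/c6.png',im[:,:,::-1]);cv2.imwrite('pics/s6full.png',g['color'][:,:,::-1])
E
```

```text
clock: 8.8
tcp_pos: [0.5398, -0.1913, 0.1473]
tool_rot: [-0.706, 0.706, -0.042, 0.042]
contact_force: [-0.9, -0.7, -4.5]
gripper_width: 0.0106
{'a': array([250.5, 195.3]), 'b': array([266.1, 226.9]), 'c': array([206.1, 249.4]), 'd': array([193.1, 215.8]), 'o': array([245.9, 215.5])}
a (array([ 0.48625442, -0.08957435,  0.11382118]), np.float64(0.003386387588115639))
b (array([ 0.61728543, -0.10513265,  0.11480199]), np.float64(0.0032345185108779186))
0.1145 top b off mm [-0.  -0.3]
0.1145 top a off mm [-0.1 -0.5]
0.1145 scene a off mm [ 1.2 -0.2]
0.1145 scene b off mm [0.4 0.1]
0.1145 scene c off mm [0.2 0.8]
0.1145 scene d off mm [1.5 0.2]
0.1145 scene o off mm [ 1.9 -0.4]
[ 0.53973411 -0.19131108  0.14732968] [-0.e+00 -1.e+00 -1.e-04] 9.0 [-0.14796037  0.35389252 -4.09874266] [-0.04088897 -0.01996652  0.02816226] 0.010825645331730444 0.001650712375801652
```

View pics/c6.png

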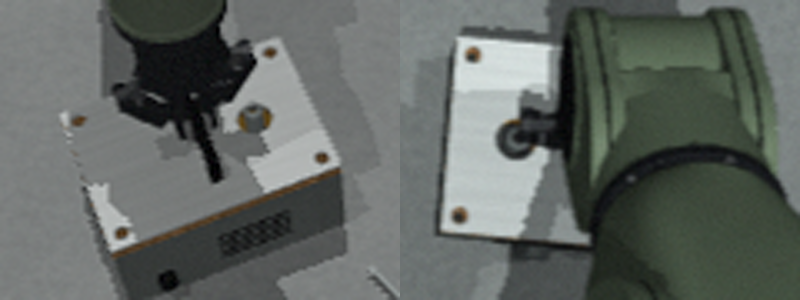

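View pics/s6full.png

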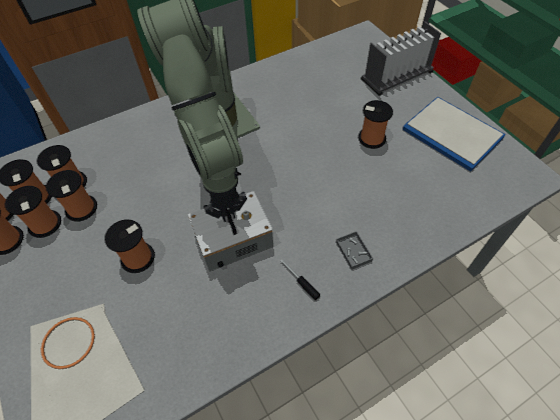

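All the screw holes line up within about 1.5 mm. The plate is level, and the load on the wrist, about 4 N, is just the plate's own weight. The spools, tray and screwdriver look unmoved. I'll hand it in.

```bash
python3 -c "
from plant import order
print(order.sign_off())"
```

```text
the job is handed in; nothing more can be done
None
```

The cover is being held level over the drive box, about 1 cm above the gasket, with the spindle up through its opening. I gripped it by the handle bar, lifted it, turned it about 9.6° to match the box, carried it over above the spindle's height and lowered it. The whole job took about 9 s.

- **Alignment:** the two holes visible from above (a and b) are within 0.5 mm of their threads. The scene view shows all four screw holes within 1.5 mm and the opening within 1.9 mm. The two cameras disagree by up to about 2 mm.
- **Height:** the arm's own reading puts the underside about 9.5 mm above the gasket, while the cameras suggest about 10–11 mm.
- **Steadiness and contact:** the wrist carries only the plate's weight (about 4 N) with almost no moment, so nothing is touching the box or spindle. The arm is at rest.
- **Bystanders:** the spools, tray and screwdriver look unmoved in the last scene picture.
- **Failed check:** my first hole measurement in the scene view was wrong because it picked up the dark background beyond the plate edge. I redid it with a tighter window before lowering the plate.

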